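# Find the concealed lid release of a rice cooker by touch and open it

### The arm

A 6-joint arm with a two-finger parallel gripper is mounted at the origin on a cart in front of the work surface, level with it; the furniture and walls round the work are solid. World frame = base frame: x ahead of the robot, y to its left, z up, the work surface at z = 0. Lengths are in mm, angles in rad, forces in N, time in s.
With the tool pointing down it reaches from about 350 to 775 mm from the base axis. Payload 7.3 kg.
Tool frame: the origin (TCP) lies on the mounting face of the last link; the fingertips stand 178 mm ahead of it and the grasp point (between the pads) lies 159 mm ahead of it; z points along the fingers, y is the line along which they close (so a half turn about z gives the same grasp; the last joint's range is limited). The gripper opens to 92 mm and grips with 3 to 60 N. Pads are 19 mm wide; open, the fingers measure 130 mm over their backs; the gripper's body (75 mm by 190 mm) begins 47 mm behind the grasp point.
Start: joints at [-1.411, 0.342, 1.524, -0, 1.275, -0.146], TCP at [158.074, -500.64, 404.741] pointing down, gripper open.
Joint ranges: [-2.53, 2.53], [-0.77, 2.02], [0.04, 2.7], [-1, 4.14], [0.28, 2.66], [-3.11, 3.11]. Speed limits (rad/s): [2.57, 2.57, 3.14, 3.14, 3.14, 3.14].

### API

Orientations are given as [roll, pitch, yaw] about the fixed x, y, z axes, in that order (R = Rz(yaw) Ry(pitch) Rx(roll)).
In Python, from plant import bot gives the robot as it stands.
- The arm moves only by the shell command python3 shift.py 'ROWS'. ROWS is a JSON list of rows, 1 to 5 of them, each an object with the fields aperture (the finger opening in mm), d (a list: dx, dy, dz in shares of 1000 mm (1.0 is 1000 mm)), twist (a turn about the tool's z in normalised numbers (1 is 4 rad)); a field left out counts as zero (the opening has to be given); each row is the pose to reach, as a shift and turn from the pose commanded when the command began, along the tool's axes at that moment; what a row does not reach only later rows make up. A row lasts 1/8 s, in which the tool goes at most 62.5 mm and 0.188 rad, less where a joint would pass 70% of its speed; a pose out of reach is approached as far as the arm can. The fingers move at their own pace and stop on an object; the grip force is fixed at half the most. Time passes only in rows, so rows that do not move let the fingers close. It prints the time, the measured TCP pose, the force, the opening and the grip force at its end. Input that does not fit is refused with a message, and nothing moves.
- bot.get_obs(): the state, without advancing time (a new reading comes with each control period).
- bot.capture(name): name is "scene" or "top"; returns a dict with "color" (400x640x3 uint8, red, green, blue), "K" (3x3 intrinsics, pixels), "R" (3x3) and "t" (3): a world point X has camera coordinates R X + t. Camera axes: x right, y down, z forward; pixel columns grow to the right and rows downward; lengths in mm; the calibration is good to about 2 mm. A picture is of the moment at which its call begins. There is no depth.
- bot.close_job(): hands the job in; it is judged then, once.
The state is a dict: "time": time; "joint_positions": joint angles; "dq": joint speeds; "tau": joint torques, N m; "tool_pos": TCP position; "tcp_rot": TCP orientation; "contact_force": force on the tool from outside, world axes, zero at the start; "moment": the same for the moment, N m; "grip_width": finger opening in mm; "finger_force": force on a finger pad.
Only numpy, scipy, OpenCV 4.12 (cv2) and the standard library are available. Lean on these libraries where they do the work, as an engineer would, in place of code of your own. Each camera call takes 0.05 s, during which the arm holds its last target. There are 200 camera calls.

### The job

Open the empty rice cooker so that it can be filled. Its lid has no handle; the release is a flush button, the same black as the panel strip on the front deck and sunk slightly into it, somewhere along that strip. Feel lightly along the strip with closed fingertips until you find it, press it right in so that the lid springs fully open by itself, then take the hand away; do not pry or push the lid, do not lean hard on the cooker, and leave the mug, salt shaker and spoon where they are.

Things in the scene. Friction and masses are not known exactly. Their poses are not given: they have to be found in the camera images.
- rice_cooker: white rice cooker with rounded corners, black front deck and domed white lid; 320 (x) x 320 (y) mm, 205 mm high when shut; fixed to the worktop. Origin: centre of its underside. Its own -x is the front (towards the robot at yaw 0), y runs along the panel strip, z up. The level black deck is the front 94 mm of its top, 170 mm above the worktop
- panel_mid (a point): middle of the panel strip, on its surface, 112 mm in front of the cooker's origin, 168 mm above the worktop; axes as the cooker's. The strip is flat, hard, black, 130 mm long (y, +-65 mm from here), 46 mm wide (x, +-23 mm), 2 mm lower than the deck round it. The release button lies on its centre line (x = 0), its centre anywhere up to 42 mm from here along y
- release_button (a joint): press depth of the button, m: 0 = out, 0.006 = right in (straight down). Black, flat, 44 (y) x 34 (x) mm, in an opening 46 x 36 mm, its top 2.5 mm below the strip when out. Spring: 2 N to start it, 5 N at the bottom; the lid is set free at 0.004 to 0.005; it springs back out when let go. The strip beside it does not give
- lid_hinge (a joint): lid angle, rad: 0 = shut and latched, grows as the lid swings up and back about the hinge at the cooker's rear; 1.35 = fully open. Once unlatched, a damped spring raises it fully by itself in about 2 s, away from the deck; it cannot be opened without the button
- lid: the lid, white, 210 (x) x 316 (y) x 52 mm; origin on the hinge line, 150 mm behind the cooker's origin (its +x) and 158 mm above the worktop
- lid_front (a point): middle of the lid's front face, 26 mm above its lower edge; when shut it is 48 mm behind the strip's centre line, and the dome rises 35 mm above the deck; moves up and back as the lid opens
- mug: loose mug, dark above and white below, 82 x 111 x 97 mm, left of the cooker; origin near the centre of its underside
- salt_shaker: loose glass salt shaker, 44 mm across, 90 mm high, in front of the cooker's right corner; origin centre of its underside
- serving_spoon: loose steel spoon, 197 x 41 x 18 mm, lying on the worktop to the left of the cooker's front; origin near its middle, at its underside

How it is judged:
By the outcome, as a careful person would: the job done as asked, in the order asked, and still so for the second after the job is handed in, with the robot touching nothing.
It also fails if it takes over 45 s, if anything falls off the work surface, if the arm or the gripper's body presses on something with over 40 N, if the wrist force passes 120 N, or if a joint passes its speed limit or range.

## Working session

There is one attempt and no reset: what is moved stays moved. The work goes in short steps, Python scripts to look and compute and a shell command to move; the robot and the scene stay as the last step left them, time stands still between calls to the robot, and variables do not carry over. Pictures are saved under pics/ and viewed, at most 10 in all, crops included, and the job is handed in when it is done.

```bash
mkdir -p pics; ls
python3 - <<'E'
from plant import bot
import cv2
for n in("scene","top"):
    c=bot.capture(n); cv2.imwrite(f"pics/{n}0.png",c["color"][:,:,::-1]); print(n,c["K"].tolist(),c["R"].tolist(),c["t"].tolist())
o=bot.get_obs(); print(o)
E
```

```text
pics
plant.py
shift.py
scene [[388.8106180248716, 0.0, 314.4095539102047], [0.0, 388.8106180248716, 206.33280468425383], [0.0, 0.0, 1.0]] [[-0.8615244830835784, -0.5073323075119477, -0.019735622670072766], [-0.24901158194303377, 0.4560942841219399, -0.8543835415371267], [0.4424576783216679, -0.7311579403561846, -0.5192680128298888]] [536.2058620843743, 243.34400791483216, 959.8952004372038]
top [[432.96307312100214, 0.0, 324.3795597533253], [0.0, 432.96307312100214, 202.0533491039524], [0.0, 0.0, 1.0]] [[0.019447532927801433, -0.9997864515566494, 0.0069889016866724355], [-0.9963657409074019, -0.019959844373034406, -0.08280649104175718], [0.0829283052345003, -0.005353120246000124, -0.9965411382851014]] [37.632611671472226, 577.6747999122501, 1375.1193902490936]
{'time': 0.1, 'joint_positions': array([-1.41101798e+00,  3.42633224e-01,  1.52490389e+00,  1.51291552e-05,
        1.27539609e+00, -1.46005390e-01]), 'dq': array([-0.00139148, -0.0010432 , -0.00314142, -0.00053675,  0.00131175,
       -0.00047905]), 'tau': array([ 1.66251535e-03, -4.32004237e+01, -2.44695371e+01,  7.18853949e-02,
        5.25959185e-02, -5.04968534e-05]), 'tool_pos': array([ 158.04789937, -500.5220566 ,  404.1307315 ]), 'tcp_rot': array([-3.14026847e+00, -2.09347378e-04,  3.05779182e-01]), 'contact_force': array([ 0.238839  ,  0.04934845, -0.38808952]), 'moment': array([ 0.03463225, -0.00098506,  0.02155016]), 'finger_force': 0.0, 'grip_width': 91.98103945820277}
```

View pics/scene0.png

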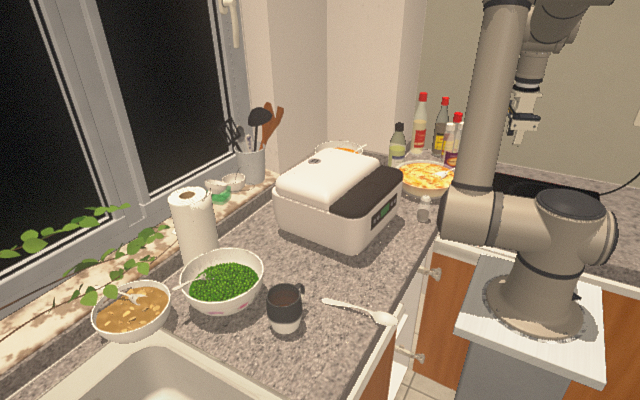

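View pics/top0.png

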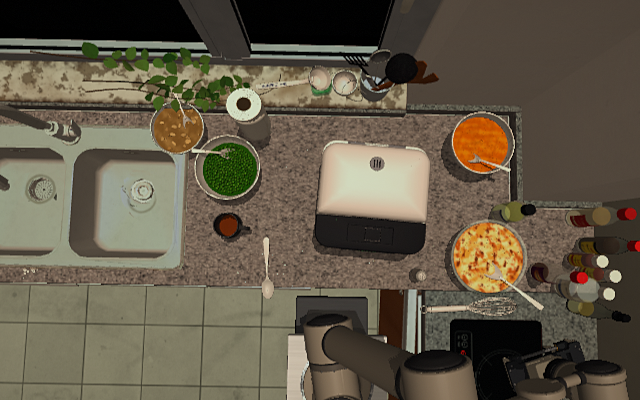

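The top view shows the cooker with its white lid centred at about (375,180), the black deck at rows 218-250 and a strip outline around (347-397, 222-244). The shaker is at (420,275), the mug at (229,226) and the spoon at (267,268). The scene view shows the deck around (370,192). Next I'll enlarge both.

Run:
```python
import cv2,numpy as np
def g(f,x0,y0,w,h,s):
    c=cv2.imread(f)[y0:y0+h,x0:x0+w].astype(float)
    c=255*np.clip(c/255,0,1)**0.45
    return cv2.resize(c.astype(np.uint8),None,fx=s,fy=s,interpolation=cv2.INTER_CUBIC)
a=g("pics/top0.png",305,205,130,55,6)
b=g("pics/scene0.png",310,155,130,50,6)
cv2.imwrite("pics/crop0.png",np.vstack([a,b[:270]]))
```

```text
(no output)
```

View pics/crop0.png

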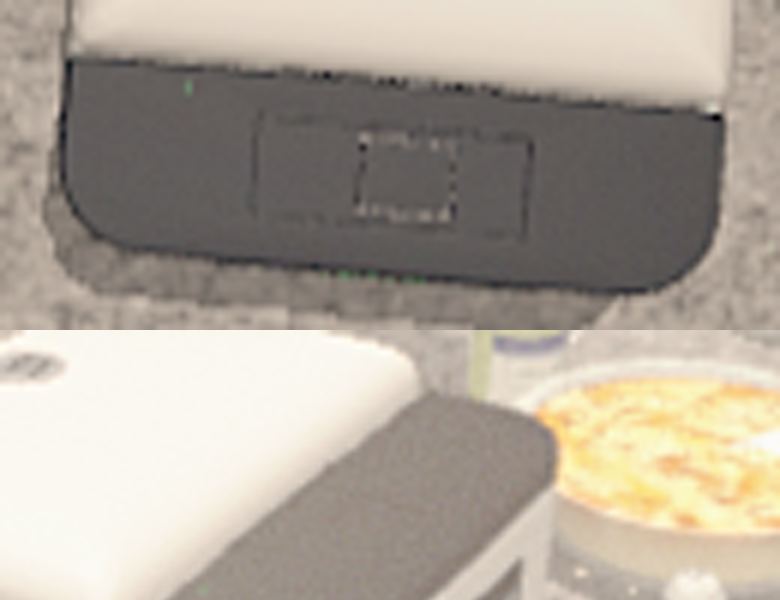

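The enlarged top view shows the strip outline with corners at crop (260,112), (533,138), (525,240) and (255,215). Inside it is the button outline, at crop about (360,135), (456,140), (450,220) and (357,212).

```bash
cat > h.py <<'E'
import numpy as np
from plant import bot
def ray(c,uv,z):
    d=c["R"].T@np.linalg.solve(c["K"],[*uv,1]); o=-c["R"].T@c["t"]
    return o+d*(z-o[2])/d[2]
E
python3 - <<'E'
from h import *
c=bot.capture("top"); s=bot.capture("scene")
P=lambda u,v:(305+(u+.5)/6-.5,205+(v+.5)/6-.5)
f=lambda L,z:np.array([ray(c,P(*p),z)[:2] for p in L])
S=f([(260,112),(533,138),(525,240),(255,215)],168);B=f([(360,135),(456,140),(450,220),(357,212)],166.5)
print(S.round(1),S.mean(0),B.round(1),B.mean(0))
d=S[0]-S[1]+S[3]-S[2]; yaw=np.arctan2(-d[0],d[1]); print("yaw",yaw)
L=f([(68,58),(722,118)],170); d=L[0]-L[1]; print("lid edge yaw",np.arctan2(-d[0],d[1]),L, np.linalg.norm(d))
for n,u,z in(("shaker",(420,272),90),("bottle",(530,210),200)): print(n,ray(c,u,z))
# height check: right end of the deck edge by triangulating lid/deck right corner
import cv2
pt=cv2.triangulatePoints(*[k["K"]@np.c_[k["R"],k["t"]] for k in(c,s)],np.array([[P(722,118)[0]],[P(722,118)[1]]]),np.array([[310+430/6],[155+65/6]])); print((pt[:3]/pt[3]).T)
E
```

```text
[[ 504.8  -19.3]
 [ 494.9 -150.8]
 [ 446.  -147.3]
 [ 455.4  -17.7]] [475.27074566 -83.78147091] [[ 494.7  -67.7]
 [ 493.2 -114. ]
 [ 454.8 -111.4]
 [ 457.8  -66.7]] [475.148796   -89.96837119]
yaw -0.07389611399341858
lid edge yaw -0.07175505271031794 [[ 528.86251271   73.53837242]
 [ 506.224649   -241.40805984]] 315.75897147464053
shaker [ 363.69469094 -245.55816091   90.        ]
bottle [ 551.25999189 -531.83511504  200.        ]
[[ 506.08250339 -243.18550416  163.18249966]]
```

Units first: shifts go in shares of 1000 mm and turns go in shares of 4 rad. So 439 mm / 1000 = 0.439, -341 mm / 1000 = -0.341, 0.379 rad / 4 = 0.0948.

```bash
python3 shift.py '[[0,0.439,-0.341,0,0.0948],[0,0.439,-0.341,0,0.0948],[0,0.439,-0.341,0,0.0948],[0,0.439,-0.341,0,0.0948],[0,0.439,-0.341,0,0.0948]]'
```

```text
refused: ROWS must be a list of objects, one for each row. Nothing was moved.
```

Refused on format, not on reach. It needs a list of objects, one for each row.

```bash
python3 shift.py '[{"aperture":0,"d":[0.439,-0.341,0],"twist":0.0948},{"aperture":0,"d":[0.439,-0.341,0],"twist":0.0948},{"aperture":0,"d":[0.439,-0.341,0],"twist":0.0948},{"aperture":0,"d":[0.439,-0.341,0],"twist":0.0948},{"aperture":0,"d":[0.439,-0.341,0],"twist":0.0948}]'
cat >> h.py <<'E'
def go(x,y,ztip,yaw=-0.073):
    o=bot.get_obs(); from scipy.spatial.transform import Rotation as R
    r=R.from_euler("xyz",o["tcp_rot"]); d=r.inv().apply(np.array([x,y,ztip+178])-o["tool_pos"])
    print("t",o["time"],"pos",o["tool_pos"].round(1),"yaw",o["tcp_rot"].round(4),"F",o["contact_force"].round(2),"w",round(o["grip_width"],1),"-> shift",d.round(1),"turn",round(o["tcp_rot"][2]-yaw,3))
E
python3 -c "from h import *;go(474,-43,205)"
```

```text
time: 0.82
tool_pos: [334.1, -245.5, 404.8]
tcp_rot: [3.141, -0.0, -0.074]
contact_force: [1.4, 0.3, -0.6]
grip_width: 46.3
finger_force: 0.0
t 0.825 pos [ 334.1 -245.5  404.8] yaw [ 3.1412e+00 -4.0000e-04 -7.3700e-02] F [ 1.38  0.28 -0.57] w 46.3 -> shift [ 124.6 -212.2   21.8] turn -0.001
```

To row units: -212 mm / 1000 = -0.212, 124 mm / 1000 = 0.124.

```bash
python3 shift.py '[{"aperture":0,"d":[0.124,-0.212,0.022]},{"aperture":0,"d":[0.124,-0.212,0.022]},{"aperture":0,"d":[0.124,-0.212,0.022]},{"aperture":0,"d":[0.124,-0.212,0.022]},{"aperture":0,"d":[0.124,-0.212,0.022]}]' >/dev/null; python3 shift.py '[{"aperture":0},{"aperture":0}]'
python3 -c "from h import *;go(474,-43,175)"
```

```text
time: 1.7
tool_pos: [472.1, -45.9, 382.9]
tcp_rot: [3.141, 0.0, -0.075]
contact_force: [0.3, 0.0, 0.3]
grip_width: 0.4
finger_force: 0.0
t 1.7 pos [472.1 -45.9 382.9] yaw [ 3.1413  0.     -0.075 ] F [0.3  0.02 0.34] w 0.4 -> shift [ 1.7 -3.1 29.8] turn -0.002
```

To row units: 32 mm / 1000 = 0.032, 28 mm / 1000 = 0.028.

```bash
python3 shift.py '[{"aperture":0,"d":[0.001,-0.003,0.016]},{"aperture":0,"d":[0.001,-0.003,0.028]},{"aperture":0,"d":[0.001,-0.003,0.032]},{"aperture":0,"d":[0.001,-0.003,0.032]},{"aperture":0,"d":[0.001,-0.003,0.032]}]'; python3 shift.py '[{"aperture":0,"d":[0,0,0.001]},{"aperture":0,"d":[0,0,0.001]}]'|sed -n '2p;4p'
```

```text
time: 2.33
tool_pos: [473.9, -42.1, 351.1]
tcp_rot: [3.141, -0.001, -0.073]
contact_force: [0.3, -0.8, -0.4]
grip_width: 0.2
finger_force: 0.0
tool_pos: [473.8, -41.9, 349.9]
contact_force: [0.1, 0.8, -0.1]
```

To row units: 1 mm / 1000 = 0.001.

```bash
for i in 1; do python3 shift.py '[{"aperture":0,"d":[0,0,0.001]},{"aperture":0,"d":[0,0,0.001]}]'|sed -n '2p;4p'; python3 shift.py '[{"aperture":0,"d":[0,0,0.001]},{"aperture":0,"d":[0,0,0.001]}]'|sed -n '2p;4p';done
```

```text
tool_pos: [473.7, -41.9, 348.7]
contact_force: [-0.2, -0.3, 0.2]
tool_pos: [473.7, -41.9, 347.6]
contact_force: [-1.0, -0.3, -1.2]
```

Tip at 169.6, no contact yet.

To row units: 1 mm / 1000 = 0.001.

```bash
python3 shift.py '[{"aperture":0,"d":[0,0,0.001]},{"aperture":0,"d":[0,0,0.001]}]'|sed -n '2p;4p'
```

```text
tool_pos: [473.7, -41.9, 346.6]
contact_force: [-0.2, -0.5, -0.8]
```

To row units: 0.5 mm / 1000 = 0.0005.

```bash
python3 shift.py '[{"aperture":0,"d":[0,0,0.0005]},{"aperture":0,"d":[0,0,0.0005]}]'|sed -n '2p;4p'
```

```text
tool_pos: [473.8, -41.9, 346.3]
contact_force: [0.1, 0.8, 0.9]
```

To row units: 0.5 mm / 1000 = 0.0005.

```bash
python3 shift.py '[{"aperture":0,"d":[0,0,0.0005]},{"aperture":0,"d":[0,0,0.0005]}]'|sed -n '2p;4p'
```

```text
tool_pos: [473.7, -41.9, 346.2]
contact_force: [-1.9, 0.2, 5.2]
```

Strip felt at TCP z = 346.2 (5 N). I'll lift slightly and move to above the seen outline.

To row units: 48 mm / 1000 = 0.048, 24 mm / 1000 = 0.024.

```bash
python3 shift.py '[{"aperture":0,"d":[0,0,-0.004]},{"aperture":0,"d":[0.002,0.024,-0.004]},{"aperture":0,"d":[0.002,0.048,-0.004]},{"aperture":0,"d":[0.002,0.048,-0.004]},{"aperture":0,"d":[0.002,0.048,-0.0015]}]'; python3 shift.py '[{"aperture":0,"d":[0,0,0.001]},{"aperture":0,"d":[0,0,0.001]}]'|sed -n '2p;4p'
```

```text
time: 4.45
tool_pos: [472.3, -89.6, 347.2]
tcp_rot: [-3.141, -0.0, -0.074]
contact_force: [-0.3, 0.6, -0.6]
grip_width: 0.1
finger_force: 0.0
tool_pos: [472.2, -89.4, 346.1]
contact_force: [-0.4, 0.4, 1.2]
```

To row units: 1 mm / 1000 = 0.001.

```bash
python3 shift.py '[{"aperture":0,"d":[0,0,0.001]},{"aperture":0,"d":[0,0,0.001]}]'|sed -n '2p;4p'
```

```text
tool_pos: [472.2, -89.8, 345.2]
contact_force: [0.5, 0.8, -0.4]
```

To row units: 1 mm / 1000 = 0.001.

```bash
python3 shift.py '[{"aperture":0,"d":[0,0,0.001]},{"aperture":0,"d":[0,0,0.001]}]'|sed -n '2p;4p'
```

```text
tool_pos: [472.2, -90.0, 344.2]
contact_force: [-0.7, 0.1, -0.3]
```

Below strip level with no force, so the tip is inside the button's recess. Now press gently.

To row units: 1.5 mm / 1000 = 0.0015, 1 mm / 1000 = 0.001.

```bash
python3 shift.py '[{"aperture":0,"d":[0,0,0.001]},{"aperture":0,"d":[0,0,0.0015]}]'|sed -n '2p;4p'
```

```text
tool_pos: [472.2, -90.0, 343.0]
contact_force: [-1.4, 0.1, 4.0]
```

To row units: 1.5 mm / 1000 = 0.0015, 1 mm / 1000 = 0.001.

```bash
python3 shift.py '[{"aperture":0,"d":[0,0,0.001]},{"aperture":0,"d":[0,0,0.0015]}]'|sed -n '2p;4p'
```

```text
tool_pos: [472.3, -90.0, 341.4]
contact_force: [-2.6, 0.8, 4.8]
```

To row units: 1.5 mm / 1000 = 0.0015, 1 mm / 1000 = 0.001.

```bash
python3 shift.py '[{"aperture":0,"d":[0,0,0.001]},{"aperture":0,"d":[0,0,0.0015]}]'|sed -n '2p;4p'
```

```text
tool_pos: [472.3, -90.0, 339.9]
contact_force: [-1.3, 0.1, 5.6]
```

To row units: 1.5 mm / 1000 = 0.0015, 1 mm / 1000 = 0.001.

```bash
python3 shift.py '[{"aperture":0,"d":[0,0,0.001]},{"aperture":0,"d":[0,0,0.0015]}]'|sed -n '2p;4p'
```

```text
tool_pos: [472.3, -90.0, 338.3]
contact_force: [0.0, -0.3, 4.4]
```

To row units: 1 mm / 1000 = 0.001, 0.5 mm / 1000 = 0.0005.

```bash
python3 shift.py '[{"aperture":0,"d":[0,0,0.0005]},{"aperture":0,"d":[0,0,0.001]},{"aperture":0,"d":[0,0,0.001]}]'|sed -n '2p;4p'
python3 - <<'E'
from h import *; import cv2
c=bot.capture("scene"); cv2.imwrite("pics/s1.png",c["color"][100:300,200:560,::-1])
E
```

```text
tool_pos: [472.2, -90.0, 337.7]
contact_force: [-2.6, 0.4, 9.0]
```

View pics/s1.png

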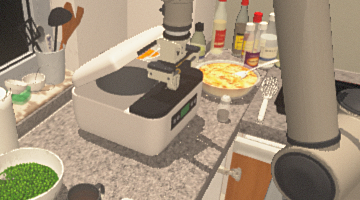

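The crop shows the lid partly raised and rising, clear of the gripper, with the tool still pressing the button (crop about (165,90)). The button has bottomed (9 N at 6 mm), so I'll retract up and back.

To row units: -110 mm / 1000 = -0.11, -90 mm / 1000 = -0.09.

```bash
python3 shift.py '[{"aperture":0,"d":[0,0,-0.02]},{"aperture":0,"d":[-0.02,0,-0.06]},{"aperture":0,"d":[-0.06,0,-0.09]},{"aperture":0,"d":[-0.08,0,-0.11]},{"aperture":0,"d":[-0.08,0,-0.11]}]'; python3 shift.py '[{"aperture":0},{"aperture":0},{"aperture":0},{"aperture":0},{"aperture":0}]' >/dev/null;python3 shift.py '[{"aperture":0},{"aperture":0},{"aperture":0},{"aperture":0},{"aperture":0}]' >/dev/null;python3 shift.py '[{"aperture":0},{"aperture":0},{"aperture":0},{"aperture":0},{"aperture":0}]'
python3 - <<'E'
from h import *; import cv2
a,b=[bot.capture(n)["color"][:,:,::-1] for n in("scene","top")]
cv2.imwrite("pics/end.png",np.vstack([a[80:350,150:],b[100:330,150:]]))
E
```

```text
time: 7.25
tool_pos: [391.9, -84.0, 448.2]
tcp_rot: [3.141, -0.003, -0.074]
contact_force: [-0.1, 0.3, -0.9]
grip_width: 0.3
finger_force: 0.0
time: 9.12
tool_pos: [392.4, -84.1, 447.2]
tcp_rot: [3.142, 0.0, -0.073]
contact_force: [0.5, -0.2, -0.1]
grip_width: 0.6
finger_force: 0.0
```

View pics/end.png

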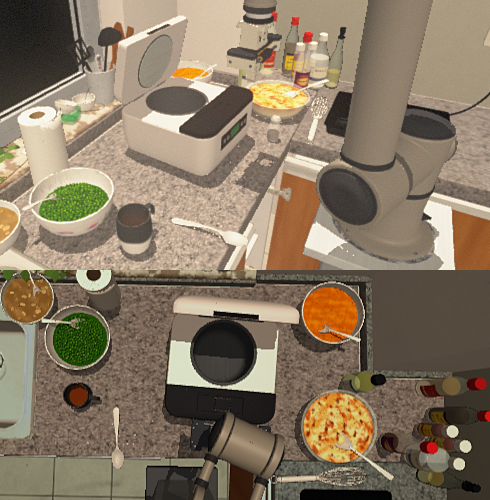

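The lid stands fully open (scene crop about (150,55), top crop about (237,312)). The hand is clear, and the mug, shaker and spoon have not moved.

```bash
python3 shift.py '[{"aperture":0},{"aperture":0},{"aperture":0},{"aperture":0},{"aperture":0}]'|head -1; python3 -c "
from plant import bot
print(bot.close_job())"
```

```text
time: 9.85
the job is handed in; nothing more can be done
None
```

The rice cooker is open: I found the button (seen in the top view, confirmed by a light touch on the strip beside it), pressed it right in with about 9 N, the lid sprang fully open by itself, and I moved the hand clear and handed the job in at about 10 s, with the mug, salt shaker and spoon where they were.

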